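# Set a plaque up under the bench drill

## Task

Get the terracotta plaque ready for drilling: take the glaze brush off the drill board and lay it flat on the bench, then slide the plaque back against the fence so that its pencilled cross lies right under the tip of the drill bit. Last, swing the hold-down bar over and press it shut until its tab has caught behind the rim of the catch. Leave the bowl, jar and stamp where they stand.

Things in the scene. Friction and masses are not known exactly. Their poses are not given: they have to be found in the camera images.
- drill_press: bench drill on a fixed plywood board 450 x 400 x 18 mm. Origin on the board's underside straight below the bit's tip (board top at z = 18 mm); x points away from the robot to the column, y left, z up. In this frame, mm: board x -300 to 150, y -200 to 200; drill head z 158 to 260, x -30 to 200, y -38 to 38; feed handle beside it out to y -55, x over 30
- bit_tip (a point): tip of the drill bit, fixed, 42 mm above the bench (24 mm above the board, 12 mm above the plaque's top). Bit 6 mm thick; above it the chuck (33 mm thick, from z = 85 mm) and the quill (38 mm thick, from z = 128 mm)
- fence (a point): middle of the lower edge of the fence's front face, at [35, 0, 18] mm in the drill's frame; the fence is an aluminium bar 300 mm long (y -150 to 150), 20 mm deep, 22 mm high on the board, with a 13 mm high black knob near each end
- plaque: flat terracotta plaque with a blue painted border, 130 (its x) x 180 (its y) x 12 mm, 0.5 kg, lying on the board. Origin at the centre of its underside; its back edge (+x side) goes against the fence
- plaque_mark (a point): the pencilled cross in a ring on a white patch on the plaque's top, at [30, 0, 12] mm in its frame, 35 mm from its back edge
- brush: glaze brush 180 mm long, lying along its y axis on the board between plaque and fence; origin at the middle of its underside. The handle (+y half, thin end at +90) is 12 mm wide and 12 mm high; the bristles are at -y
- hold_bar (a joint): angle of the hold-down bar, rad: 0 shut (level, pointing to the drill's +y), 1.57 upright; it stays where it is left. Bar 30 mm wide (along the drill's x), 10 mm thick, reaching 284 mm from the hinge. A spring tab on its end snaps behind the catch's rim; the last 7 mm against the sprung foot and the catch take about 8 to 12 N on the thumb pad
- bar_hinge (a point): point on the bar's hinge axis (axis along the drill's x), at [-75, -145, 52] mm in the drill's frame; its steel bracket spans x -104 to -46, y -166 to -132 mm, up to z = 61 mm
- bar_pad (a point): centre of the top of the ribbed red thumb pad (36 x 46 mm) on the bar's free end, 254 mm from the hinge and 11 mm above the bar's middle line; with the bar shut it faces up at [-75, 109, 63] mm in the drill's frame
- hold_foot: black rubber foot 24 x 75 x 9 mm on a sprung slide under the middle of the bar, 145 mm from the hinge; it sticks out until it meets the plaque
- water_bowl: bystander: glazed bowl 133 mm across, 48 mm high, origin at the centre of its underside
- glaze_jar: bystander: glaze jar with a dark lid, 62 mm across, 77 mm high, origin at the centre of its underside
- stamp: bystander: white plaster stamp standing upright, 31 mm across, 53 mm high, origin at the centre of its underside
- catch (a point): inner edge of the catch's overhanging rim, at [-75, 138, 42] mm in the drill's frame; the steel catch spans x -95 to -55, y 138 to 174 mm, up to z = 42 mm. The bar's tab drops down inside it and hooks under the rim

How it is judged:
By the outcome, as a careful person would: the job done as asked, in the order asked, and still so for the second after the job is handed in, with the robot touching nothing.
It also fails if it takes over 72 s, if anything falls off the work surface, if the arm or the gripper's body presses on something with over 40 N, if the wrist force passes 120 N, or if a joint passes its speed limit or range.

## Robot

A 6-joint arm with a two-finger parallel gripper is mounted at the origin on a cart in front of the work surface, level with it; the furniture and walls round the work are solid. World frame = base frame: x ahead of the robot, y to its left, z up, the work surface at z = 0. Lengths are in m, angles in degrees, forces in N, time in s.
With the tool pointing down it reaches from about 0.375 to 0.9 m from the base axis. Payload 3.1 kg.
Tool frame: the origin (TCP) lies midway between the tips of the shut fingers; the grasp point (between the pads) lies ctrl.pinch_z behind it (ctrl.pinch_z is the distance from the TCP to the grasp point, in m); z points along the fingers, y is the line along which they close (so a half turn about z gives the same grasp; the last joint's range is limited). The gripper opens to 87 mm and grips with 3 to 60 N. Pads are 19 mm wide; open, the fingers measure 117 mm over their backs; the gripper's body (75 mm by 190 mm) begins 51 mm behind the grasp point.
Start: joints at [-75.143, 30.224, 82.088, -0, 67.689, -10.227], TCP at [0.265, -0.566, 0.223] pointing down, gripper open.
Joint ranges: [-176.69, 176.69], [-43.24, 126.21], [12.49, 139.97], [-82, 262], [0, 151.66], [-163.58, 163.58]. Speed limits (degrees/s): [159.86, 159.86, 180, 180, 180, 180].

## Interface

Orientations are given as [roll, pitch, yaw] about the fixed x, y, z axes, in that order (R = Rz(yaw) Ry(pitch) Rx(roll)).
In Python, from rig import ctrl, optics, order gives the robot as it stands.
- The arm moves only by the shell command python3 -m crank 'ROWS'. ROWS is JSON, a list of rows, each an object of numbers: "jaw": the opening, from 0 (shut) to 1 (fully open); "x", "y", "z": the shift along the tool's x, y, z in units of 30 mm (1.0 is 30 mm); "wx", "wy", "wz": the turn, a rotation vector about the tool's x, y, z in rad. In form: [{"jaw": .., "x": .., "y": .., "z": .., "wx": .., "wy": .., "wz": ..}, ...]. A call has 1 to 12 rows; each row is the pose to reach, as a shift and turn from the pose commanded when the call began, along the tool's axes at that moment; what a row does not reach only later rows make up. A row lasts 1/8 s, in which the tool goes at most 62.5 mm and 10.7 degrees, less where a joint would pass 70% of its speed; a pose out of reach is approached as far as the arm can. A call with a gripper value outside its range is refused whole. The fingers move at their own pace and stop on an object; the grip force is fixed at half the most. Time passes only in rows, so rows that repeat a pose let the fingers close. It gives the time, the measured TCP pose, the force, the opening and the grip force at its end, in the units of the state.
- ctrl.get_state(): the state, without advancing time (a new reading comes with each control period).
- optics.capture(name): name is "scene" or "side" or "wrist"; returns a dict with "frame" (400x640x3 uint8, red, green, blue), "range_z" (400x640 float32, m along the optical axis (not along the pixel's ray), 0 where there is no reading), "fx", "fy", "cx", "cy" (pixels), "dist_coeffs" ([k1, k2, p1, p2, k3] as OpenCV has them; the pictures are not rectified), "eye" and "orientation" of the camera in the world. Camera axes: x right, y down, z forward; pixel columns grow to the right and rows downward; lengths in m; the calibration is good to about 2 mm. A picture is of the moment at which its call begins.
- order.job_done(): hands the job in; it is judged then, once.
The state is a dict: "clock": time; "joint_positions": joint angles; "joint_vel": joint speeds; "effort": joint torques, N m; "ee_pos": TCP position; "tcp_rot": TCP orientation; "wrist_force": force on the tool from outside, world axes, zero at the start; "wrist_torque": the same for the moment, N m; "width": opening from 0.0 (shut) to 1.0 (fully open); "gripper_force": force on a finger pad.
Only numpy, scipy, OpenCV 4.12 (cv2) and the standard library are available. Lean on these libraries where they do the work, as an engineer would, in place of code of your own. Each camera call takes 0.05 s, during which the arm holds its last target. There are 200 camera calls.

## Working session

There is one attempt and no reset: what is moved stays moved. The work goes in short steps, Python scripts to look and compute and a shell command to move; the robot and the scene stay as the last step left them, time stands still between calls to the robot, and variables do not carry over. Pictures are saved under pics/ and viewed, at most 10 in all, crops included, and the job is handed in when it is done.

```bash
ls; mkdir -p pics
cat > h.py <<'E'
import numpy as np, cv2
from scipy.spatial.transform import Rotation as R
from rig import ctrl, optics, order
def cap(n,save=None):
    c=optics.capture(n)
    if save: cv2.imwrite('pics/'+save,c['frame'][:,:,::-1])
    return c
def rot(c):
    o=np.array(c['orientation'],float)
    return o if o.shape==(3,3) else R.from_euler('xyz',o,degrees=True).as_matrix()
def K(c): return np.array([[c['fx'],0,c['cx']],[0,c['fy'],c['cy']],[0,0,1.]])
def rays(c,uv):
    p=cv2.undistortPoints(np.array(uv,float).reshape(-1,1,2),K(c),np.array(c['dist_coeffs'],float)).reshape(-1,2)
    return np.c_[p,np.ones(len(p))]@rot(c).T
def plane(c,uv,z):
    d=rays(c,uv);e=np.array(c['eye']);return e+d*((z-e[2])/d[:,2])[:,None]
def depth(c,uv):
    d=rays(c,uv);r=np.array([c['range_z'][int(v),int(u)] for u,v in uv]);return np.array(c['eye'])+d*r[:,None]
def proj(c,P):
    Rm=rot(c);rv=cv2.Rodrigues(Rm.T)[0];t=-Rm.T@np.array(c['eye'])
    return cv2.projectPoints(np.array(P,float).reshape(-1,3),rv,t,K(c),np.array(c['dist_coeffs'],float))[0].reshape(-1,2)
E
python3 - <<'E'
from h import *
for n in ('scene','side'):
    c=cap(n,n+'.png'); print(n,c['eye'],c['orientation'],c['fx'],c['dist_coeffs'])
print(ctrl.get_state(),ctrl.pinch_z)
E
```

```text
pics
scene [0.08159536 0.64155704 0.64059665] [-125.77081873    1.4132753  -143.58840768] 363.0614393270659 [-0.05946974  0.          0.          0.          0.        ]
side [ 0.14110631 -1.19615338  0.59054034] [-111.76012738    0.1836117   -19.7243465 ] 492.3240011518899 [0.00210506 0.         0.         0.         0.        ]
{'clock': 0.1, 'joint_positions': array([-7.51423563e+01,  3.02735617e+01,  8.21494223e+01,  1.28271606e-03,
        6.76895295e+01, -1.02258392e+01]), 'joint_vel': array([-0.01053873, -0.04294   , -0.24132033,  0.05235476,  0.04918361,
        0.04342559]), 'effort': array([-6.60322553e-05, -4.40982771e+01, -1.77152181e+01,  6.33910904e-02,
        5.33353246e-02, -5.02042269e-05]), 'ee_pos': array([ 0.2648359 , -0.56538479,  0.22166823]), 'tcp_rot': array([-1.79889484e+02, -2.11412486e-02,  2.50829744e+01]), 'wrist_force': array([0.42226167, 0.09081459, 0.41092688]), 'wrist_torque': array([-0.00153806, -0.0035556 , -0.02514181]), 'gripper_force': 0.0, 'width': 1.002530497361851} 0.0187
```

View pics/scene.png

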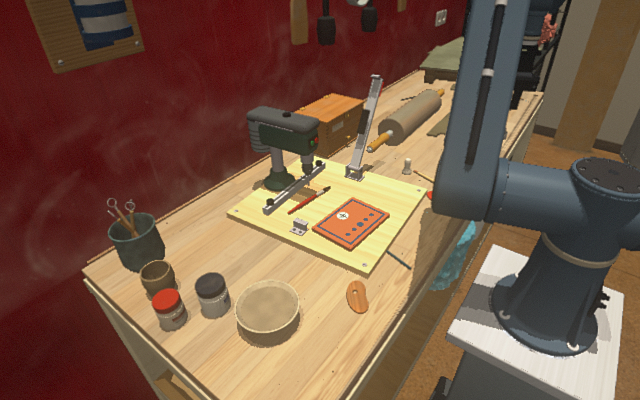

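View pics/side.png

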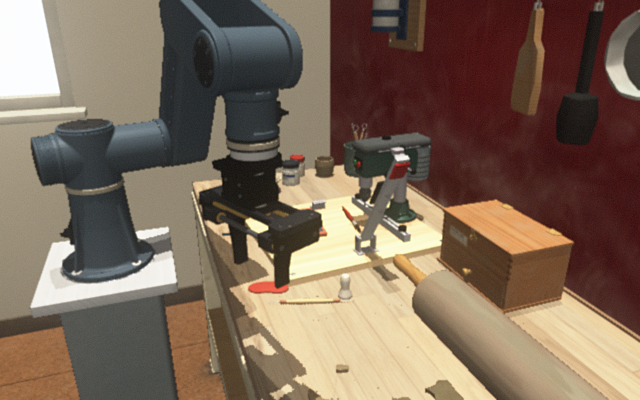

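Scene: the plaque is at (352,222) with its cross at (342,216), the brush at (308,198), the catch at (300,227) and the bar hinge at (355,172). The board corners are near (228,211), (369,271) and (428,189). Side: the bar is tilted back about 60–70° from shut, with its red pad at (400,160).

Run:
```python
from h import *
c=cap('scene'); f=c['frame']; hsv=cv2.cvtColor(f,cv2.COLOR_RGB2HSV)
g=cv2.resize(f[90:290,200:460],None,fx=3,fy=3,interpolation=cv2.INTER_CUBIC); cv2.imwrite('pics/crop1.png',g[:,:,::-1])
for p in [(245,212),(400,200),(350,255),(220,240),(440,170),(340,235),(318,192),(300,206),(342,216)]: print(p,f[p[1],p[0]],hsv[p[1],p[0]])
# board: lab mask near board colour
b=cv2.inRange(hsv,(20,70,150),(32,255,255)); n,l,s,ce=cv2.connectedComponentsWithStats(b)
i=l[255,350]; print('board',i,s[i])
m=(l==i).astype(np.uint8); ct=max(cv2.findContours(m,0,2)[0],key=cv2.contourArea)
print(cv2.approxPolyDP(cv2.convexHull(ct),4,True).reshape(-1,2).tolist())
o=cv2.inRange(hsv,(3,150,100),(14,255,255)); n,l,s,ce=cv2.connectedComponentsWithStats(o)
i=l[235,340]; print('plq',i,s[i]); m=(l==i).astype(np.uint8); ct=max(cv2.findContours(m,0,2)[0],key=cv2.contourArea)
h=cv2.approxPolyDP(cv2.convexHull(ct),4,True).reshape(-1,2);print(h.tolist())
print(plane(c,h,.03).round(4).tolist())
print(plane(c,[(342,216)],.03), depth(c,[(342,216)]))
```

```text
(245, 212) [242 227 147] [ 25 100 242]
(400, 200) [240 226 144] [ 26 102 240]
(350, 255) [241 233 153] [ 27  93 241]
(220, 240) [218 176 125] [ 16 109 218]
(440, 170) [76 77 73] [38 13 77]
(340, 235) [234 132  75] [ 11 173 234]
(318, 192) [210 192 158] [ 20  63 210]
(300, 206) [130  62  41] [  7 175 130]
(342, 216) [191 192 169] [ 31  31 192]
board 18 [ 227  156  201  118 8128]
[[227, 211], [314, 156], [427, 189], [368, 273]]
plq 89 [ 320  201   62   41 1105]
[[381, 214], [350, 241], [320, 225], [352, 201]]
[[0.4303, -0.0695, 0.03], [0.4402, 0.0699, 0.03], [0.539, 0.0626, 0.03], [0.5281, -0.0757, 0.03]]
[[ 0.51278451 -0.00197874  0.03      ]] [[0.51042265 0.00154626 0.03334457]]
```

View pics/crop1.png

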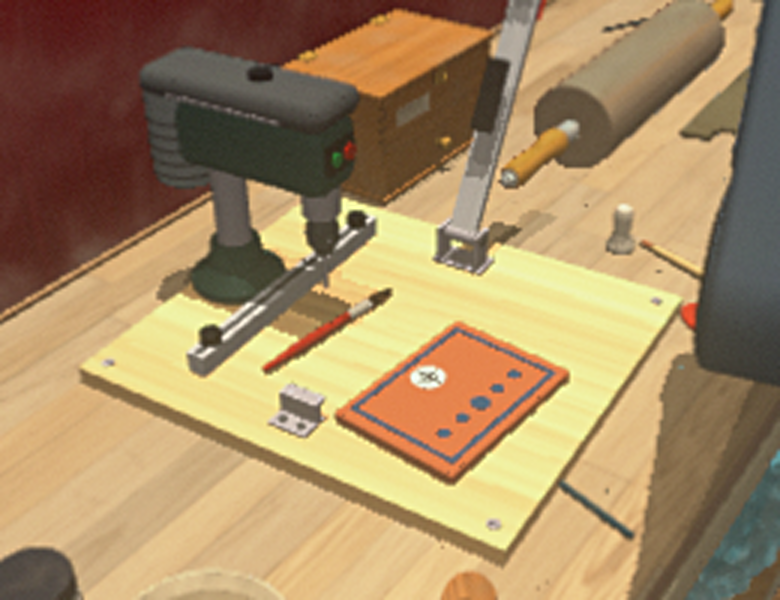

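Crop: the fence runs (195,362)–(375,225) and the brush from its handle tip (265,370) to its bristles (390,292). The catch is at (298,410), the hinge bracket at (463,250) and the plaque cross at (429,377). The bar stands nearly upright, leaning away.

Run:
```python
from h import *
c=cap('scene'); s=cap('side')
def cp(l): return [(200+u/3-.33,90+v/3-.33) for u,v in l]
print('board corners L,R,N top',plane(c,cp([(80,372),(682,299),(504,548)]),.018).round(4).tolist())
print('screws',plane(c,cp([(108,363),(657,301),(494,524)]),.018).round(4).tolist())
print('fence top front edge', plane(c,cp([(193,356),(374,223)]),.04).round(4).tolist())
print('fence knobs top', plane(c,cp([(209,331),(357,215)]),.053).round(4).tolist())
print('brush tip,end',plane(c,cp([(266,369),(390,292)]),.024).round(4).tolist())
print('cross',plane(c,cp([(429,377)]),.03).round(4).tolist())
print('plq corners',plane(c,cp([(459,324),(568,376),(451,475),(338,412)]),.03).round(4).tolist())
print('bittip',plane(c,cp([(325,286)]),.042).round(4).tolist())
# pad by red in side view, depth
hsv=cv2.cvtColor(s['frame'],cv2.COLOR_RGB2HSV); r=cv2.inRange(hsv,(0,150,100),(8,255,255))|cv2.inRange(hsv,(170,150,100),(180,255,255))
r[:, :375]=0; r[:, 425:]=0; r[:130]=0; r[200:]=0
ys,xs=np.nonzero(r); print('pad px',len(xs),xs.mean(),ys.mean(), np.median(depth(s,list(zip(xs,ys))),0))
w=cap('wrist'); print('wrist',w['eye'],w['orientation'],w['fx'])
```

```text
board corners L,R,N top [[0.7965, 0.1627, 0.018], [0.3816, -0.2697, 0.018], [0.3556, 0.1251, 0.018]]
screws [[0.7849, 0.1377, 0.018], [0.401, -0.252, 0.018], [0.375, 0.1078, 0.018]]
fence top front edge [[0.7024, 0.1028, 0.04], [0.7081, -0.1873, 0.04]]
fence knobs top [[0.7038, 0.0778, 0.053], [0.7201, -0.1729, 0.053]]
brush tip,end [[0.6484, 0.0642, 0.024], [0.6283, -0.1056, 0.024]]
cross [[0.5129, -0.0054, 0.03]]
plq corners [[0.5354, -0.0906, 0.03], [0.4103, -0.0779, 0.03], [0.4264, 0.0911, 0.03], [0.5506, 0.0806, 0.03]]
bittip [[0.6724, -0.0559, 0.042]]
pad px 64 398.71875 166.984375 [ 0.6034425  -0.34686257  0.28108445]
wrist [ 0.33916825 -0.53229817  0.38390482] [ 1.62968020e+02  1.48263191e-01 -6.50278921e+01] 357.96081738283
```

```bash
cat >> h.py <<'E'
def to(p,yaw,p0=None,yaw0=None):
    s=ctrl.get_state(); p0=s['ee_pos'] if p0 is None else p0; rm=R.from_euler('xyz',s['tcp_rot'],degrees=True)
    if yaw0 is not None: rm=R.from_euler('xyz',[180,0,yaw0],degrees=True)
    d=rm.inv().apply(np.array(p)-p0)/.03
    w=(rm.inv()*R.from_euler('xyz',[180,0,yaw],degrees=True)).as_rotvec()
    print('xyz',d.round(3),'w',w.round(4));
E
python3 - <<'E'
from h import *
c=cap('scene')
print('bowl L R bottom; jar L,R bottom; orange',plane(c,[(236,312),(300,318),(270,345),(198,305),(230,307),(215,316),(346,283),(368,310)],.0).round(3).tolist())
to([.50,.06,.30],83.3)
E
```

```text
bowl L R bottom; jar L,R bottom; orange [[0.534, 0.371, 0.0], [0.413, 0.302, 0.0], [0.421, 0.386, 0.0], [0.617, 0.408, 0.0], [0.555, 0.37, 0.0], [0.563, 0.405, 0.0], [0.387, 0.167, 0.0], [0.307, 0.203, 0.0]]
xyz [ 15.941 -15.573  -2.58 ] w [-4.000e-04 -3.000e-04 -1.016e+00]
```

```bash
python3 -m crank '[{"jaw":0.5,"x":15.94,"y":-15.57,"z":-2.58,"wz":-1.016},{"jaw":0.5,"x":15.94,"y":-15.57,"z":-2.58,"wz":-1.016},{"jaw":0.5,"x":15.94,"y":-15.57,"z":-2.58,"wz":-1.016},{"jaw":0.5,"x":15.94,"y":-15.57,"z":-2.58,"wz":-1.016},{"jaw":0.5,"x":15.94,"y":-15.57,"z":-2.58,"wz":-1.016},{"jaw":0.5,"x":15.94,"y":-15.57,"z":-2.58,"wz":-1.016},{"jaw":0.5,"x":15.94,"y":-15.57,"z":-2.58,"wz":-1.016},{"jaw":0.5,"x":15.94,"y":-15.57,"z":-2.58,"wz":-1.016},{"jaw":0.5,"x":15.94,"y":-15.57,"z":-2.58,"wz":-1.016},{"jaw":0.5,"x":15.94,"y":-15.57,"z":-2.58,"wz":-1.016},{"jaw":0.5,"x":15.94,"y":-15.57,"z":-2.58,"wz":-1.016},{"jaw":0.5,"x":15.94,"y":-15.57,"z":-2.58,"wz":-1.016}]'
python3 - <<'E'
from h import *
w=cap('wrist','w1.png'); print(w['eye'],w['orientation']); s=ctrl.get_state(); print(s['ee_pos'],s['tcp_rot'],s['joint_positions'])
E
```

```text
[ 0.33919019 -0.53237987  0.38413385] [ 1.62962842e+02  1.19011051e-01 -6.50279480e+01]
[ 0.26496722 -0.56592859  0.22240865] [-1.79982343e+02 -5.27732460e-03  2.50840419e+01] [-7.51439542e+01  3.02321690e+01  8.20960970e+01  2.22470332e-03
  6.76900476e+01 -1.02288418e+01]schema error: expected keys jaw, x, y, z, wx, wy, wz
```

View pics/w1.png

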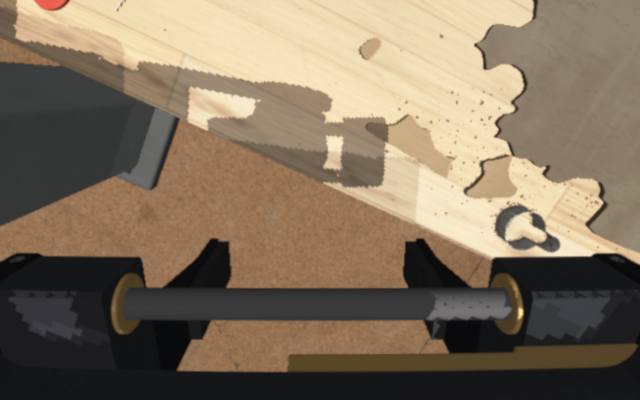

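The command was refused because every key is needed, so the arm hasn't moved. The picture still shows the start pose, and the view is ahead of the fingers along tool +x. I'll move to a pose whose view covers the brush.

```bash
python3 -m crank '[{"jaw":0.5,"x":14.57,"y":-11.07,"z":-2.58,"wx":0,"wy":0,"wz":-1.016},{"jaw":0.5,"x":14.57,"y":-11.07,"z":-2.58,"wx":0,"wy":0,"wz":-1.016},{"jaw":0.5,"x":14.57,"y":-11.07,"z":-2.58,"wx":0,"wy":0,"wz":-1.016},{"jaw":0.5,"x":14.57,"y":-11.07,"z":-2.58,"wx":0,"wy":0,"wz":-1.016},{"jaw":0.5,"x":14.57,"y":-11.07,"z":-2.58,"wx":0,"wy":0,"wz":-1.016},{"jaw":0.5,"x":14.57,"y":-11.07,"z":-2.58,"wx":0,"wy":0,"wz":-1.016},{"jaw":0.5,"x":14.57,"y":-11.07,"z":-2.58,"wx":0,"wy":0,"wz":-1.016},{"jaw":0.5,"x":14.57,"y":-11.07,"z":-2.58,"wx":0,"wy":0,"wz":-1.016},{"jaw":0.5,"x":14.57,"y":-11.07,"z":-2.58,"wx":0,"wy":0,"wz":-1.016},{"jaw":0.5,"x":14.57,"y":-11.07,"z":-2.58,"wx":0,"wy":0,"wz":-1.016},{"jaw":0.5,"x":14.57,"y":-11.07,"z":-2.58,"wx":0,"wy":0,"wz":-1.016},{"jaw":0.5,"x":14.57,"y":-11.07,"z":-2.58,"wx":0,"wy":0,"wz":-1.016}]'
python3 - <<'E'
from h import *
w=cap('wrist','w2.png'); print(w['eye'],w['orientation']); s=ctrl.get_state(); print(s['ee_pos'],s['tcp_rot'],s['joint_positions'])
np.savez('w2.npz',**w)
E
```

```text
clock: 1.9
ee_pos: [0.5194, -0.0812, 0.2997]
tcp_rot: [-180.0, 0.0, 83.2]
wrist_force: [-0.7, -0.2, -0.5]
width: 0.5
gripper_force: 0.0
[ 0.53004641 -0.00152597  0.46144062] [ 1.63004320e+02  6.67193122e-02 -6.92928319e+00]
[ 0.51942275 -0.08127666  0.29968826] [-1.79955638e+02  3.97992875e-03  8.31596665e+01] [-2.10730294e+01  1.75199492e+01  9.05168037e+01 -1.55238884e-02
  7.20052692e+01 -1.42278932e+01]
```

View pics/w2.png

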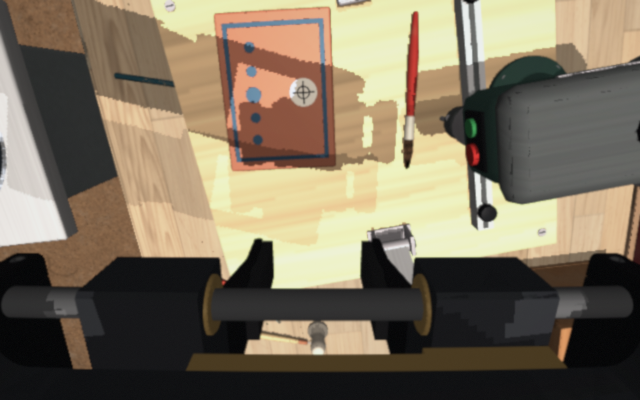

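The view shows the plaque with corners (215,15), (330,8), (335,167), (232,170) and its cross at (303,92). The brush runs (415,13)–(407,166), the fence's front edge goes from (458,0) to about (474,228), and the hinge bracket is at (392,240).

```bash
cat >> h.py <<'E'
def cross(c,u,v,r=14,z=.03):
    "centre of the white patch"
    hsv=cv2.cvtColor(c['frame'],cv2.COLOR_RGB2HSV)
    y0,x0=max(v-r,0),max(u-r,0)
    p=hsv[y0:v+r,x0:u+r]; m=cv2.inRange(p,(0,0,60),(180,75,255)); m=cv2.morphologyEx(m,cv2.MORPH_CLOSE,np.ones((5,5),np.uint8))
    ct=max(cv2.findContours(m,0,1)[0],key=cv2.contourArea); (a,b),_,_=cv2.minAreaRect(ct) if len(ct)<5 else cv2.fitEllipse(ct)
    uv=(x0+a,y0+b); return uv,plane(c,[uv],z)[0]
E
python3 - <<'E'
from h import *
w=dict(np.load('w2.npz'))
f=w['frame'];hsv=cv2.cvtColor(f,cv2.COLOR_RGB2HSV)
print('cross',cross(w,303,92), plane(w,[(303.3,92.3)],.03))
def ang(v): return np.degrees(np.arctan2(-v[0],v[1]))
P=plane(w,[(330,8),(335,167),(232,170),(215,15)],.03);print('plq',P.round(4).tolist(),ang(P[0]-P[1]),ang(P[3]-P[2]),P.mean(0))
B=plane(w,[(415.5,13),(406.5,166)],.024);print('brush',B.round(4).tolist(),ang(B[0]-B[1]),B.mean(0))
for v in (60,180,215):
    print(v,[tuple(x) for x in f[v,440:496:3]][:20] if v==215 else '')
# fence front top edge: strongest gradient dark/bright
g=cv2.GaussianBlur(hsv[:,:,1].astype(np.float32),(3,3),0)
for v in (10,20,30,40,50,60,180,190,200,210,220): 
    d=np.diff(g[v,445:475 if v<100 else 485]); u=445+np.argmin(d)+1; print(v,u,plane(w,[(u,v)],.04).round(4).tolist(),hsv[v,u-3,1],hsv[v,u+3,1])
print('screws',plane(w,[(169,5),(542,231)],.018).round(4).tolist())
print('hinge bracket',plane(w,[(370,234),(412,227)],.061).round(4).tolist())
E
```

```text
cross ((302.67251682281494, 91.66639709472656), array([ 0.51317177, -0.00158801,  0.03      ])) [[ 0.51380085 -0.00237838  0.03      ]]
plq [[0.5544, 0.0826, 0.03], [0.5409, -0.0946, 0.03], [0.4144, -0.0829, 0.03], [0.4279, 0.0914, 0.03]] -4.376738987712895 -4.420164882411256 [ 0.48440876 -0.00086841  0.03      ]
brush [[0.649, 0.0677, 0.024], [0.6296, -0.1052, 0.024]] -6.37575649147723 [ 0.63930783 -0.01876887  0.024     ]
60 
180 
215 [(np.uint8(237), np.uint8(236), np.uint8(182)), (np.uint8(237), np.uint8(236), np.uint8(182)), (np.uint8(237), np.uint8(236), np.uint8(182)), (np.uint8(237), np.uint8(235), np.uint8(182)), (np.uint8(237), np.uint8(236), np.uint8(182)), (np.uint8(237), np.uint8(236), np.uint8(182)), (np.uint8(237), np.uint8(236), np.uint8(182)), (np.uint8(238), np.uint8(240), np.uint8(191)), (np.uint8(238), np.uint8(241), np.uint8(195)), (np.uint8(238), np.uint8(241), np.uint8(197)), (np.uint8(180), np.uint8(172), np.uint8(132)), (np.uint8(66), np.uint8(65), np.uint8(64)), (np.uint8(85), np.uint8(83), np.uint8(81)), (np.uint8(32), np.uint8(31), np.uint8(31)), (np.uint8(44), np.uint8(43), np.uint8(44)), (np.uint8(44), np.uint8(43), np.uint8(44)), (np.uint8(39), np.uint8(39), np.uint8(40)), (np.uint8(36), np.uint8(36), np.uint8(37)), (np.uint8(35), np.uint8(35), np.uint8(36))]
10 455 [[0.6873, 0.0635, 0.04]] 68 12
20 457 [[0.6892, 0.0533, 0.04]] 79 11
30 457 [[0.689, 0.0432, 0.04]] 60 8
40 459 [[0.691, 0.0327, 0.04]] 59 8
50 459 [[0.6908, 0.0223, 0.04]] 64 12
60 460 [[0.6917, 0.0117, 0.04]] 54 12
180 469 [[0.7013, -0.1279, 0.04]] 72 8
190 470 [[0.7026, -0.1408, 0.04]] 79 12
200 471 [[0.7039, -0.1539, 0.04]] 66 11
210 471 [[0.7039, -0.1671, 0.04]] 73 8
220 472 [[0.7053, -0.1807, 0.04]] 47 8
screws [[0.3752, 0.1113, 0.018], [0.8103, -0.2179, 0.018]]
hinge bracket [[0.5733, -0.1748, 0.061], [0.6243, -0.1719, 0.061]]
```

Run:
```python
from h import *
to([.6458,.039,.30],83.6); to([.6458,.039,.020],83.6)
```

```text
xyz [ 4.482  3.705 -0.014] w [-0.0008  0.0001 -0.0077]
xyz [4.483 3.712 9.32 ] w [-0.0008  0.0001 -0.0077]
```

```bash
python3 -m crank '[{"jaw":0.45,"x":4.48,"y":3.71,"z":0,"wx":0,"wy":0,"wz":-0.008},{"jaw":0.45,"x":4.48,"y":3.71,"z":0,"wx":0,"wy":0,"wz":-0.008},{"jaw":0.45,"x":4.48,"y":3.71,"z":0,"wx":0,"wy":0,"wz":-0.008},{"jaw":0.45,"x":4.48,"y":3.71,"z":2,"wx":0,"wy":0,"wz":-0.008},{"jaw":0.45,"x":4.48,"y":3.71,"z":4,"wx":0,"wy":0,"wz":-0.008},{"jaw":0.45,"x":4.48,"y":3.71,"z":6,"wx":0,"wy":0,"wz":-0.008},{"jaw":0.45,"x":4.48,"y":3.71,"z":7.5,"wx":0,"wy":0,"wz":-0.008},{"jaw":0.45,"x":4.48,"y":3.71,"z":8,"wx":0,"wy":0,"wz":-0.008},{"jaw":0.45,"x":4.48,"y":3.71,"z":8,"wx":0,"wy":0,"wz":-0.008}]'
python3 - <<'E'
from h import *
w=cap('scene','s3.png'); f=w['frame'][110:260,220:420]; cv2.imwrite('pics/s3.png',cv2.resize(f,None,fx=4,fy=4)[:,:,::-1]); to([.6458,.039,.020],83.6)
E
```

```text
clock: 3.08
ee_pos: [0.6462, 0.0395, 0.0595]
tcp_rot: [-179.9, 0.0, 83.7]
wrist_force: [-0.0, -1.1, -0.1]
width: 0.446
gripper_force: 0.0
xyz [-0.027 -0.052  1.365] w [0.0018 0.     0.0015]
```

View pics/s3.png

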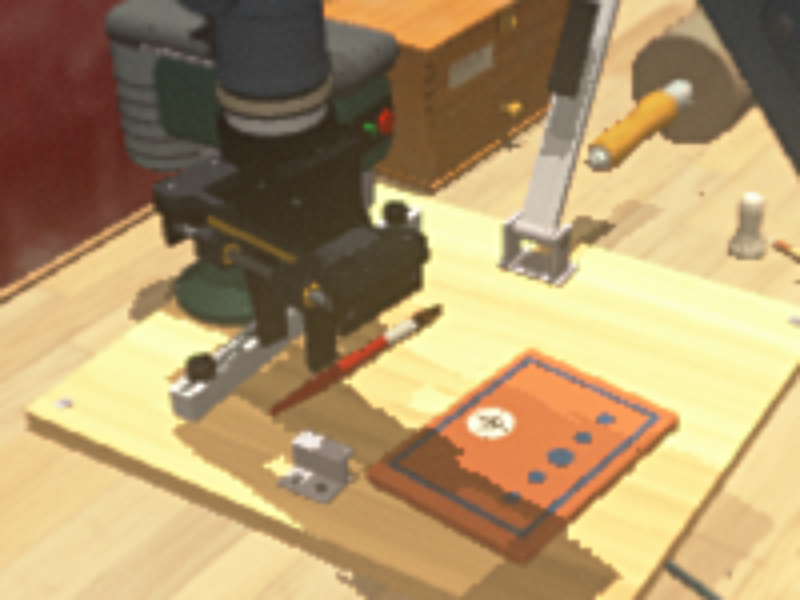

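The fingers at (265,330) and (320,350) in the crop straddle the brush line at its handle end, clear of the fence. I'll descend and grip.

```bash
python3 -m crank '[{"jaw":0.45,"x":-0.02,"y":-0.03,"z":1.0,"wx":0,"wy":0,"wz":0},{"jaw":0.45,"x":-0.02,"y":-0.03,"z":1.35,"wx":0,"wy":0,"wz":0},{"jaw":0.45,"x":-0.02,"y":-0.03,"z":1.35,"wx":0,"wy":0,"wz":0},{"jaw":0,"x":-0.02,"y":-0.03,"z":1.35,"wx":0,"wy":0,"wz":0},{"jaw":0,"x":-0.02,"y":-0.03,"z":1.35,"wx":0,"wy":0,"wz":0},{"jaw":0,"x":-0.02,"y":-0.03,"z":1.35,"wx":0,"wy":0,"wz":0},{"jaw":0,"x":-0.02,"y":-0.03,"z":1.35,"wx":0,"wy":0,"wz":0},{"jaw":0,"x":-0.02,"y":-0.03,"z":1.35,"wx":0,"wy":0,"wz":0}]'
```

```text
clock: 4.12
ee_pos: [0.6455, 0.0401, 0.0199]
tcp_rot: [180.0, -0.0, 83.8]
wrist_force: [-0.3, -0.6, 2.7]
width: 0.139
gripper_force: 30.0
```

```bash
python3 -m crank '[{"jaw":0,"x":0,"y":0,"z":-1,"wx":0,"wy":0,"wz":0},{"jaw":0,"x":0,"y":0,"z":-2,"wx":0,"wy":0,"wz":0},{"jaw":0,"x":1.5,"y":0,"z":-2,"wx":0,"wy":0,"wz":0},{"jaw":0,"x":3.1,"y":0.7,"z":-2,"wx":0,"wy":0,"wz":0.1},{"jaw":0,"x":4.7,"y":1.3,"z":-2,"wx":0,"wy":0,"wz":0.26},{"jaw":0,"x":6.07,"y":1.84,"z":-2,"wx":0,"wy":0,"wz":0.42},{"jaw":0,"x":6.07,"y":1.84,"z":-2,"wx":0,"wy":0,"wz":0.6},{"jaw":0,"x":6.07,"y":1.84,"z":-2,"wx":0,"wy":0,"wz":0.78},{"jaw":0,"x":6.07,"y":1.84,"z":-2,"wx":0,"wy":0,"wz":0.96},{"jaw":0,"x":6.07,"y":1.84,"z":-2,"wx":0,"wy":0,"wz":1.14},{"jaw":0,"x":6.07,"y":1.84,"z":-2,"wx":0,"wy":0,"wz":1.3},{"jaw":0,"x":6.07,"y":1.84,"z":-2,"wx":0,"wy":0,"wz":1.393}]'; python3 -c "
from h import *
w=cap('scene'); f=w['frame'][110:260,150:350]; cv2.imwrite('pics/s4.png',cv2.resize(f,None,fx=4,fy=4)[:,:,::-1])"
```

```text
clock: 5.62
ee_pos: [0.7196, 0.215, 0.0788]
tcp_rot: [180.0, 0.1, 3.7]
wrist_force: [0.2, -0.1, -0.1]
width: 0.136
gripper_force: 30.0
```

View pics/s4.png

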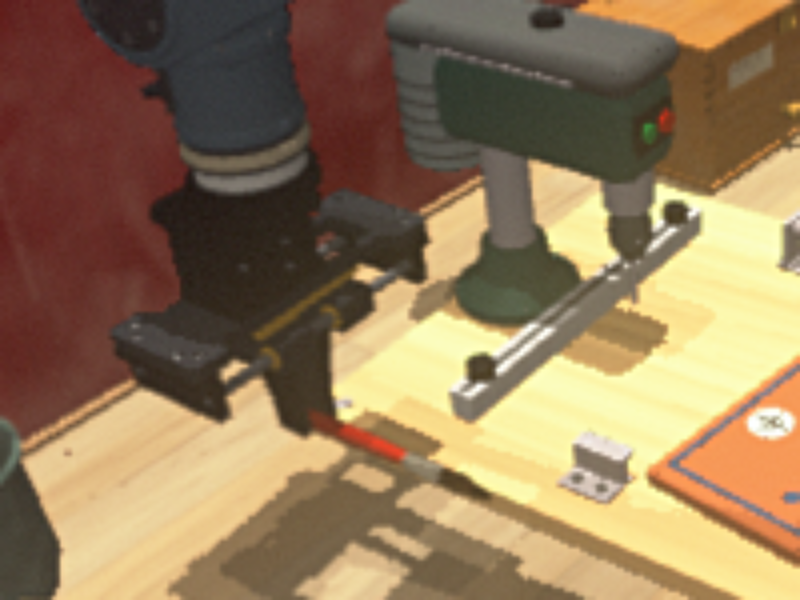

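The brush is held level at (400,450) in the crop, over the bench left of the board. I'll lower, release and lift.

```bash
python3 -m crank '[{"jaw":0,"x":0,"y":0,"z":1.5,"wx":0,"wy":0,"wz":0},{"jaw":0,"x":0,"y":0,"z":2.3,"wx":0,"wy":0,"wz":0},{"jaw":0,"x":0,"y":0,"z":2.53,"wx":0,"wy":0,"wz":0},{"jaw":0,"x":0,"y":0,"z":2.53,"wx":0,"wy":0,"wz":0},{"jaw":0.25,"x":0,"y":0,"z":2.53,"wx":0,"wy":0,"wz":0},{"jaw":0.25,"x":0,"y":0,"z":2.53,"wx":0,"wy":0,"wz":0},{"jaw":0.25,"x":0,"y":0,"z":2.53,"wx":0,"wy":0,"wz":0},{"jaw":0.25,"x":0,"y":0,"z":1.5,"wx":0,"wy":0,"wz":0},{"jaw":0.25,"x":0,"y":0,"z":0,"wx":0,"wy":0,"wz":0},{"jaw":0.25,"x":0,"y":0,"z":-1.5,"wx":0,"wy":0,"wz":0}]'
python3 - <<'E'
from h import *
w=cap('wrist'); c=cap('scene'); cv2.imwrite('pics/s5.png',np.hstack([w['frame'][:,:,::-1][::1,::1],])); 
for n,c in (('w',w),('s',c)):
    hsv=cv2.cvtColor(c['frame'],cv2.COLOR_RGB2HSV); r=cv2.inRange(hsv,(0,170,80),(5,255,255))|cv2.inRange(hsv,(172,170,80),(180,255,255))
    k,l,s,ce=cv2.connectedComponentsWithStats(r)
    for i in range(1,k):
        if s[i,4]>40:
            P=depth(c,[ce[i]])[0]; print(n,s[i],plane(c,[ce[i]],.006).round(3),P.round(3))
to([.478,.13,.12],94);to([.478,.13,.022],94)
to([.472+.0035*-.0723,.0325+.004,.022],94,p0=[.478,.13,.022],yaw0=94)
E
```

```text
clock: 6.92
ee_pos: [0.7198, 0.215, 0.1255]
tcp_rot: [180.0, 0.0, 3.9]
wrist_force: [0.7, 0.2, 0.0]
width: 0.249
gripper_force: 0.0
w [311 156  12 129 982] [[0.688 0.213 0.006]] [0.691 0.213 0.012]
s [    0     0   244   242 24573] [[ 2.152 -0.036  0.006]] [0.959 0.355 0.372]
s [480   0  11   7  48] [[ 1.502 -4.815  0.006]] [ 0.955 -2.714  0.25 ]
s [ 287    9   80   81 1767] [[ 1.621 -1.375  0.006]] [ 0.959 -0.508  0.279]
s [217  51  62  55 762] [[ 1.641 -0.694  0.006]] [ 0.958 -0.11   0.284]
s [274  77  14  14  82] [[ 1.467 -0.816  0.006]] [ 0.958 -0.281  0.239]
s [324  85  11   9  46] [[ 1.187 -0.876  0.006]] [ 0.956 -0.558  0.139]
s [305  95  15  10  52] [[ 1.174 -0.711  0.006]] [ 0.959 -0.445  0.131]
s [167 108  20  18 128] [[ 1.568 -0.213  0.006]] [0.961 0.136 0.265]
s [134 194  14  15  49] [[1.083 0.264 0.006]] [0.957 0.312 0.086]
s [  0 244  21  23 125] [[1.169 0.62  0.006]] [0.96  0.624 0.128]
s [   0  271  158  129 8875] [[0.735 0.631 0.006]] [ 0.961  0.627 -0.213]
s [152 289  27  21 407] [[0.687 0.444 0.006]] [0.626 0.464 0.07 ]
xyz [-8.402  2.289  0.283] w [ 0.0099 -0.0116 -1.5716]
xyz [-8.447  2.292  3.549] w [ 0.0099 -0.0116 -1.5716]
xyz [-3.095 -0.425 -0.   ] w [0. 0. 0.]
```

```bash
python3 -m crank '[{"jaw":0.8,"x":-2,"y":0.5,"z":0,"wx":0,"wy":0,"wz":-0.18},{"jaw":0.8,"x":-4,"y":1,"z":0,"wx":0,"wy":0,"wz":-0.36},{"jaw":0.8,"x":-6,"y":1.6,"z":0,"wx":0,"wy":0,"wz":-0.54},{"jaw":0.8,"x":-8.42,"y":2.29,"z":0,"wx":0,"wy":0,"wz":-0.72},{"jaw":0.8,"x":-8.42,"y":2.29,"z":0,"wx":0,"wy":0,"wz":-0.9},{"jaw":0.8,"x":-8.42,"y":2.29,"z":0,"wx":0,"wy":0,"wz":-1.08},{"jaw":0.8,"x":-8.42,"y":2.29,"z":0,"wx":0,"wy":0,"wz":-1.26},{"jaw":0.8,"x":-8.42,"y":2.29,"z":0.5,"wx":0,"wy":0,"wz":-1.44},{"jaw":0.8,"x":-8.42,"y":2.29,"z":1.2,"wx":0,"wy":0,"wz":-1.572},{"jaw":0.8,"x":-8.42,"y":2.29,"z":2.5,"wx":0,"wy":0,"wz":-1.572},{"jaw":0.8,"x":-8.42,"y":2.29,"z":3.4,"wx":0,"wy":0,"wz":-1.572},{"jaw":0.8,"x":-8.42,"y":2.29,"z":3.4,"wx":0,"wy":0,"wz":-1.572}]'
python3 - <<'E'
from h import *
c=cap('scene'); w=cap('wrist')
print(cross(c,342,216)) ; to([.4717,.0365,.022],94)
E
```

```text
clock: 8.52
ee_pos: [0.4717, 0.1291, 0.0209]
tcp_rot: [-179.8, -0.0, 94.0]
wrist_force: [-0.1, 1.0, -0.8]
width: 0.803
gripper_force: 0.0
((334.0, 215.5), array([0.5318972 , 0.00854046, 0.03      ]))
xyz [-3.079 -0.247  0.021] w [-0.0006 -0.      0.0002]
```

```bash
python3 -m crank '[{"jaw":0.8,"x":-0.4,"y":0,"z":0,"wx":0,"wy":0,"wz":0},{"jaw":0.8,"x":-0.75,"y":0,"z":0,"wx":0,"wy":0,"wz":0},{"jaw":0.8,"x":-1.1,"y":0,"z":0,"wx":0,"wy":0,"wz":0},{"jaw":0.8,"x":-1.4,"y":0,"z":0,"wx":0,"wy":0,"wz":0},{"jaw":0.8,"x":-1.7,"y":0,"z":0,"wx":0,"wy":0,"wz":0},{"jaw":0.8,"x":-2.0,"y":0,"z":0,"wx":0,"wy":0,"wz":0},{"jaw":0.8,"x":-2.3,"y":0,"z":0,"wx":0,"wy":0,"wz":0},{"jaw":0.8,"x":-2.6,"y":0,"z":0,"wx":0,"wy":0,"wz":0},{"jaw":0.8,"x":-2.8,"y":0,"z":0,"wx":0,"wy":0,"wz":0},{"jaw":0.8,"x":-3.0,"y":0,"z":0,"wx":0,"wy":0,"wz":0},{"jaw":0.8,"x":-3.0,"y":0,"z":0,"wx":0,"wy":0,"wz":0}]'
python3 - <<'E'
from h import *
c=cap('scene'); f=c['frame'][130:280,250:450]; cv2.imwrite('pics/s6.png',cv2.resize(f,None,fx=4,fy=4)[:,:,::-1])
E
```

```text
clock: 10.0
ee_pos: [0.4796, 0.0385, 0.0224]
tcp_rot: [179.9, 0.0, 94.0]
wrist_force: [-0.4, -0.2, 0.4]
width: 0.798
gripper_force: 0.0
```

View pics/s6.png

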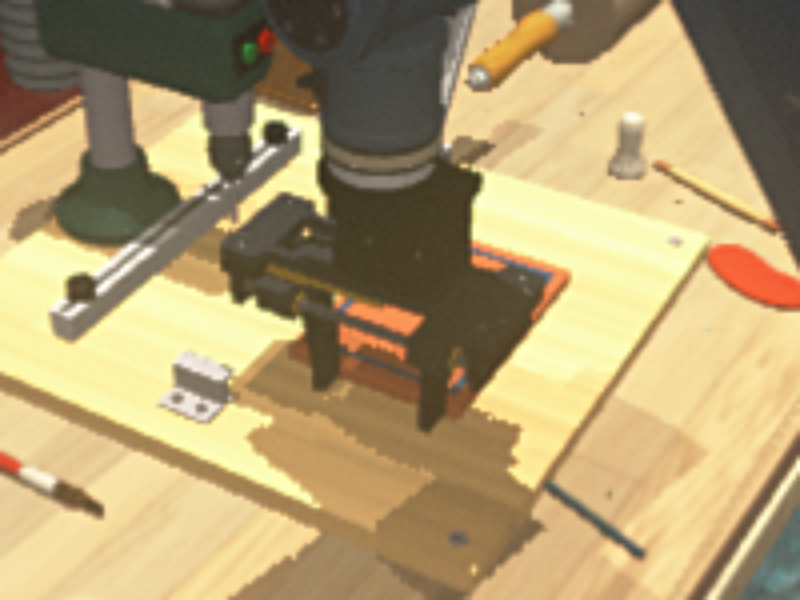

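The push worked: the plaque is aligned under the gripper at (430,310) in the crop, and the catch and stamp are untouched. Next I'll go round to the front edge.

```bash
python3 -m crank '[{"jaw":0.8,"x":0.4,"y":0,"z":0,"wx":0,"wy":0,"wz":0},{"jaw":0.8,"x":0.4,"y":0,"z":-2,"wx":0,"wy":0,"wz":0},{"jaw":1,"x":-1,"y":-1.5,"z":-2.7,"wx":0,"wy":0,"wz":0.18},{"jaw":1,"x":-2.2,"y":-3.32,"z":-2.7,"wx":0,"wy":0,"wz":0.36},{"jaw":1,"x":-3.49,"y":-3.32,"z":-2.7,"wx":0,"wy":0,"wz":0.54},{"jaw":1,"x":-3.49,"y":-3.32,"z":-2.7,"wx":0,"wy":0,"wz":0.72},{"jaw":1,"x":-3.49,"y":-3.32,"z":-2.7,"wx":0,"wy":0,"wz":0.9},{"jaw":1,"x":-3.49,"y":-3.32,"z":-2.7,"wx":0,"wy":0,"wz":1.08},{"jaw":1,"x":-3.49,"y":-3.32,"z":-2.7,"wx":0,"wy":0,"wz":1.26},{"jaw":1,"x":-3.49,"y":-3.32,"z":-2.7,"wx":0,"wy":0,"wz":1.44},{"jaw":1,"x":-3.49,"y":-3.32,"z":-2.7,"wx":0,"wy":0,"wz":1.571},{"jaw":1,"x":-3.49,"y":-3.32,"z":-2.7,"wx":0,"wy":0,"wz":1.571}]'
python3 - <<'E'
from h import *
w=cap('wrist','w7.png'); np.savez('w7.npz',**w); print(w['eye'])
c=cap('scene'); hsv=cv2.cvtColor(c['frame'],cv2.COLOR_RGB2HSV)
E
```

```text
clock: 11.55
ee_pos: [0.3871, -0.0715, 0.1035]
tcp_rot: [180.0, -0.0, 4.1]
wrist_force: [-0.7, 0.3, 0.3]
width: 0.999
gripper_force: 0.0
[ 0.46872819 -0.06636079  0.26536073]
```

View pics/w7.png

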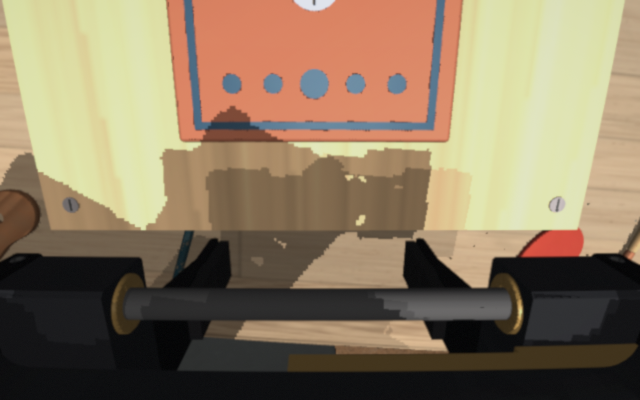

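The picture shows the plaque's front edge along row 140, columns 181–449. Its big dot is at (314,84), and the board's front screws are at (71,205) and (557,205).

```bash
cat >> h.py <<'E'
O=np.array([.669,-.053]); A=np.radians(4.1); D=np.array([[np.cos(A),np.sin(A)],[-np.sin(A),np.cos(A)]])
def dr(P): return ((np.atleast_2d(P)[:,:2]-O)@D.T*1000).round(1).tolist()
def blobs(c,lo,hi,z,amin=80,roi=None):
    hsv=cv2.cvtColor(c['frame'],cv2.COLOR_RGB2HSV); m=cv2.inRange(hsv,lo,hi)
    if roi: q=np.zeros_like(m); q[roi[1]:roi[3],roi[0]:roi[2]]=m[roi[1]:roi[3],roi[0]:roi[2]]; m=q
    k,l,s,ce=cv2.connectedComponentsWithStats(m)
    return [(s[i,4],ce[i].round(1).tolist(),plane(c,[ce[i]],z)[0].round(4).tolist(),dr(plane(c,[ce[i]],z))[0]) for i in range(1,k) if s[i,4]>amin]
E
python3 - <<'E'
from h import *
w=dict(np.load('w7.npz'))
S=plane(w,[(71,205),(557,205)],.018); print('screws',S.round(4).tolist(),dr(S)); v=S[0]-S[1]; print('yaw',np.degrees(np.arctan2(-v[0],v[1])))
print('front edge',dr(plane(w,[(181,140),(449,140)],.03)),'dot,cross',dr(plane(w,[(314.5,84),(314.5,-3)],.03)))
for b in blobs(w,(90,50,50),(125,255,255),.03): print(b)
E
```

```text
screws [[0.3753, 0.11, 0.018], [0.4007, -0.2488, 0.018]] [[-281.3, 183.6], [-281.6, -176.1]]
yaw 4.062770634052836
front edge [[-232.4, 90.8], [-232.5, -85.7]] dot,cross [[-197.5, 2.7], [-147.9, 2.6]]
(np.int32(3025), [313.6, 91.2], [0.4674, -0.0641, 0.03], [-201.9, 3.3])
(np.int32(589), [313.9, 83.4], [0.4721, -0.064, 0.03], [-197.1, 3.1])
(np.int32(244), [231.3, 83.3], [0.4687, -0.0121, 0.03], [-196.9, 55.1])
(np.int32(242), [272.6, 83.3], [0.4704, -0.0381, 0.03], [-197.0, 29.0])
(np.int32(249), [355.3, 83.4], [0.474, -0.09, 0.03], [-197.2, -22.9])
(np.int32(242), [396.5, 83.8], [0.4757, -0.1158, 0.03], [-197.3, -48.8])
```

```bash
python3 -m crank '[{"jaw":1,"x":0,"y":0,"z":0,"wx":0,"wy":0,"wz":-0.18},{"jaw":1,"x":0,"y":0,"z":0,"wx":0,"wy":0,"wz":-0.36},{"jaw":1,"x":0,"y":0,"z":0,"wx":0,"wy":0,"wz":-0.54},{"jaw":1,"x":0,"y":0,"z":0,"wx":0,"wy":0,"wz":-0.72},{"jaw":1,"x":0,"y":0,"z":0,"wx":0,"wy":0,"wz":-0.9},{"jaw":1,"x":0,"y":0,"z":0,"wx":0,"wy":0,"wz":-1.08},{"jaw":1,"x":0,"y":0,"z":0,"wx":0,"wy":0,"wz":-1.26},{"jaw":1,"x":0,"y":0,"z":0,"wx":0,"wy":0,"wz":-1.44},{"jaw":1,"x":0,"y":0,"z":0,"wx":0,"wy":0,"wz":-1.57},{"jaw":1,"x":0,"y":0,"z":0,"wx":0,"wy":0,"wz":-1.57}]'
python3 -m crank '[{"jaw":1,"x":0,"y":0,"z":0,"wx":0,"wy":0,"wz":-0.18},{"jaw":1,"x":0,"y":0,"z":0,"wx":0,"wy":0,"wz":-0.36},{"jaw":1,"x":0,"y":0,"z":0,"wx":0,"wy":0,"wz":-0.54},{"jaw":1,"x":0,"y":0,"z":0,"wx":0,"wy":0,"wz":-0.72},{"jaw":1,"x":0,"y":0,"z":0,"wx":0,"wy":0,"wz":-0.9},{"jaw":1,"x":0,"y":0,"z":0.5,"wx":0,"wy":0,"wz":-1.08},{"jaw":1,"x":0,"y":0,"z":1,"wx":0,"wy":0,"wz":-1.26},{"jaw":1,"x":0,"y":0,"z":2,"wx":0,"wy":0,"wz":-1.44},{"jaw":1,"x":0,"y":0,"z":2.7,"wx":0,"wy":0,"wz":-1.57},{"jaw":1,"x":0,"y":0,"z":2.7,"wx":0,"wy":0,"wz":-1.57}]'
```

```text
clock: 12.9
ee_pos: [0.387, -0.0719, 0.1035]
tcp_rot: [180.0, 0.0, 93.9]
wrist_force: [-1.0, 0.1, 0.1]
width: 0.997
gripper_force: 0.0
clock: 14.15
ee_pos: [0.3864, -0.0717, 0.0214]
tcp_rot: [179.9, -0.1, -176.2]
wrist_force: [-0.0, 0.0, 0.3]
width: 1.003
gripper_force: 0.0
```

```bash
python3 -m crank '[{"jaw":1,"x":-0.7,"y":0,"z":0,"wx":0,"wy":0,"wz":-0.0045},{"jaw":1,"x":-1.2,"y":0,"z":0,"wx":0,"wy":0,"wz":-0.0045},{"jaw":1,"x":-1.6,"y":0,"z":0,"wx":0,"wy":0,"wz":-0.0045},{"jaw":1,"x":-2.0,"y":0.01,"z":0,"wx":0,"wy":0,"wz":-0.0045},{"jaw":1,"x":-2.4,"y":0.01,"z":0,"wx":0,"wy":0,"wz":-0.0045},{"jaw":1,"x":-2.8,"y":0.015,"z":0,"wx":0,"wy":0,"wz":-0.0045},{"jaw":1,"x":-3.2,"y":0.015,"z":0,"wx":0,"wy":0,"wz":-0.0045},{"jaw":1,"x":-3.6,"y":0.02,"z":0,"wx":0,"wy":0,"wz":-0.0045},{"jaw":1,"x":-4.0,"y":0.02,"z":0,"wx":0,"wy":0,"wz":-0.0045},{"jaw":1,"x":-4.4,"y":0.02,"z":0,"wx":0,"wy":0,"wz":-0.0045},{"jaw":1,"x":-4.7,"y":0.025,"z":0,"wx":0,"wy":0,"wz":-0.0045},{"jaw":1,"x":-4.9,"y":0.025,"z":0,"wx":0,"wy":0,"wz":-0.0045}]'
python3 - <<'E'
from h import *
c=cap('scene')
hsv=cv2.cvtColor(c['frame'],cv2.COLOR_RGB2HSV)
print(blobs(c,(0,0,140),(180,60,255),.03,20,(270,165,350,225)))
E
```

```text
clock: 15.65
ee_pos: [0.5309, -0.0603, 0.0227]
tcp_rot: [179.9, -0.4, -175.8]
wrist_force: [-6.6, -0.6, 5.1]
width: 1.004
gripper_force: 3.3
[(np.int32(27), [314.9, 168.2], [0.7279, -0.1615, 0.03], [51.0, -112.4]), (np.int32(116), [281.3, 194.8], [0.717, 0.0159, 0.03], [52.8, 65.3]), (np.int32(66), [300.3, 221.2], [0.592, 0.0797, 0.03], [-67.3, 137.9])]
```

```bash
python3 -m crank '[{"jaw":1,"x":-0.3,"y":0,"z":0,"wx":0,"wy":0,"wz":0},{"jaw":1,"x":-0.6,"y":0,"z":0,"wx":0,"wy":0,"wz":0},{"jaw":1,"x":-0.8,"y":0,"z":0,"wx":0,"wy":0,"wz":0},{"jaw":1,"x":-0.95,"y":0,"z":0,"wx":0,"wy":0,"wz":0},{"jaw":1,"x":-1.0,"y":0,"z":0,"wx":0,"wy":0,"wz":0},{"jaw":1,"x":-1.04,"y":0,"z":0,"wx":0,"wy":0,"wz":0}]'; python3 -m crank '[{"jaw":1,"x":-0.03,"y":0,"z":0,"wx":0,"wy":0,"wz":0},{"jaw":1,"x":-0.06,"y":0,"z":0,"wx":0,"wy":0,"wz":0}]';python3 -m crank '[{"jaw":1,"x":-0.03,"y":0,"z":0,"wx":0,"wy":0,"wz":0},{"jaw":1,"x":-0.06,"y":0,"z":0,"wx":0,"wy":0,"wz":0}]'
```

```text
clock: 16.45
ee_pos: [0.5614, -0.0588, 0.0224]
tcp_rot: [179.9, -0.4, -175.8]
wrist_force: [-10.2, -2.6, 7.9]
width: 1.002
gripper_force: 5.2
clock: 16.7
ee_pos: [0.5615, -0.0588, 0.0224]
tcp_rot: [179.9, -0.6, -175.8]
wrist_force: [-12.3, -3.7, 9.7]
width: 1.002
gripper_force: 6.6
clock: 16.95
ee_pos: [0.5615, -0.0587, 0.0224]
tcp_rot: [179.9, -0.8, -175.8]
wrist_force: [-16.3, -5.2, 11.7]
width: 1.002
gripper_force: 8.2
```

The plaque has stalled against the fence with the force rising. I'll give one short seating push, back off, and go to a side viewing pose.

```bash
python3 -m crank '[{"jaw":1,"x":-0.08,"y":0,"z":0,"wx":0,"wy":0,"wz":0},{"jaw":1,"x":-0.08,"y":0,"z":0,"wx":0,"wy":0,"wz":0}]'; python3 -m crank '[{"jaw":1,"x":0.5,"y":0,"z":0,"wx":0,"wy":0,"wz":0},{"jaw":1,"x":2.0,"y":0,"z":-1,"wx":0,"wy":0,"wz":0},{"jaw":0.4,"x":2.0,"y":0,"z":-2.6,"wx":0,"wy":0,"wz":0.18},{"jaw":0.4,"x":2.0,"y":-1,"z":-2.6,"wx":0,"wy":0,"wz":0.36},{"jaw":0.4,"x":2.0,"y":-2,"z":-2.6,"wx":0,"wy":0,"wz":0.54},{"jaw":0.4,"x":2.0,"y":-3.17,"z":-2.6,"wx":0,"wy":0,"wz":0.72},{"jaw":0.4,"x":2.0,"y":-3.17,"z":-2.6,"wx":0,"wy":0,"wz":0.9},{"jaw":0.4,"x":2.0,"y":-3.17,"z":-2.6,"wx":0,"wy":0,"wz":1.08},{"jaw":0.4,"x":2.0,"y":-3.17,"z":-2.6,"wx":0,"wy":0,"wz":1.26},{"jaw":0.4,"x":2.0,"y":-3.17,"z":-2.6,"wx":0,"wy":0,"wz":1.44},{"jaw":0.4,"x":1.2,"y":-3.17,"z":-2.6,"wx":0,"wy":0,"wz":1.573},{"jaw":0.4,"x":0.1,"y":-3.17,"z":-2.6,"wx":0,"wy":0,"wz":1.573}]'; python3 -m crank '[{"jaw":0.4,"x":0,"y":0,"z":0,"wx":0,"wy":0,"wz":0}]';python3 - <<'E'
from h import *
w=cap('wrist','w8.png'); np.savez('w8.npz',**w); print(w['eye'],w['orientation'])
c=cap('scene'); np.savez('s8.npz',**c)
print(blobs(w,(90,50,40),(125,255,255),.03,60))
P=proj(w,[[.668,-.051,.042],[.668,-.051,.03]]);print(P)
E
```

```text
clock: 17.2
ee_pos: [0.5615, -0.0587, 0.0224]
tcp_rot: [179.8, -1.1, -175.7]
wrist_force: [-19.3, -6.8, 13.9]
width: 1.002
gripper_force: 9.9
clock: 18.7
ee_pos: [0.5768, -0.1544, 0.1011]
tcp_rot: [179.8, 0.1, 93.9]
wrist_force: [0.1, -0.1, -0.8]
width: 0.401
gripper_force: 0.0
clock: 18.82
ee_pos: [0.5793, -0.1548, 0.1013]
tcp_rot: [179.6, 0.2, 94.1]
wrist_force: [-0.3, 0.3, -0.5]
width: 0.4
gripper_force: 0.0
[ 0.57315103 -0.07427387  0.26281652] [162.80316436  -0.43799184   3.96664306]
[(np.int32(2567), [399.0, 124.2], [0.6292, -0.0924, 0.03], [-42.5, -36.5]), (np.int32(297), [377.8, 10.3], [0.6079, -0.027, 0.03], [-59.1, 30.3]), (np.int32(120), [513.9, 8.5], [0.6895, -0.0191, 0.03], [22.8, 32.3]), (np.int32(629), [376.1, 56.8], [0.6098, -0.053, 0.03], [-59.0, 4.2]), (np.int32(237), [374.1, 100.6], [0.6116, -0.0789, 0.03], [-59.1, -21.8]), (np.int32(214), [372.6, 141.8], [0.6135, -0.1049, 0.03], [-59.1, -47.8])]
[[478.15673119  59.76128739]
 [469.67239457  61.19327309]]
```

Run:
```python
from h import *
w=dict(np.load('w8.npz')); c=dict(np.load('s8.npz'))
a=cv2.resize(w['frame'][0:120,420:540],None,fx=4.99,fy=4.99,interpolation=cv2.INTER_CUBIC)[:598,:500]
b=cv2.resize(c['frame'][160:220,280:310],None,fx=9.97,fy=9.97,interpolation=cv2.INTER_CUBIC)[:598]
img=np.hstack([a,b]); print(img.shape); cv2.imwrite('pics/c8.png',img[:,:,::-1])
```

```text
(598, 799, 3)
```

View pics/c8.png

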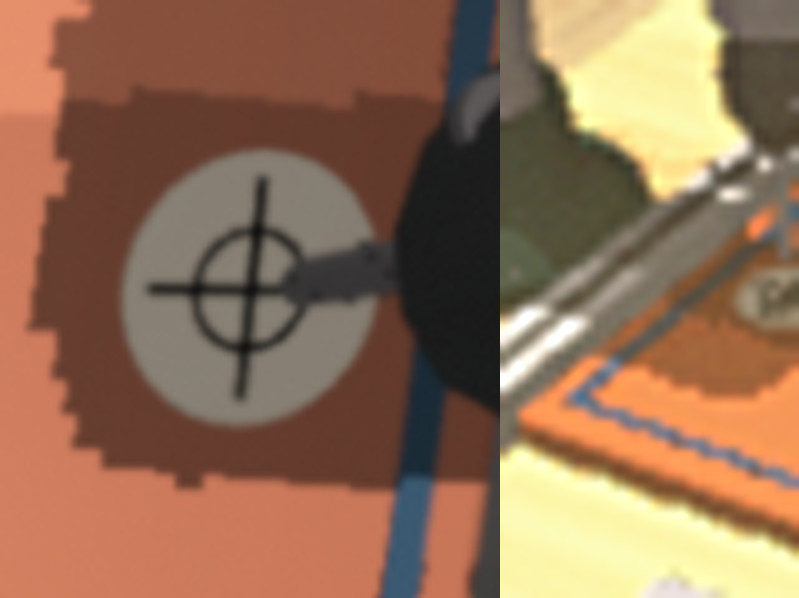

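The left panel shows the cross at (251,290), pixel (470.3,58.1), and the bit tip at about (287,281), pixel (477.5,56.3). The tip stands 12 mm above the mark.

Run:
```python
from h import *
w=dict(np.load('w8.npz'))
f=lambda u,v:[(420+(u-2)/4.99,(v-2)/4.99)]
m=plane(w,f(251,290),.03); print('mark',m,dr(m))
for uv in [(285,281),(289,281),(287,284)]:
    t=plane(w,f(*uv),.042); print('tip',t.round(4),dr(t))
```

```text
mark [[ 0.66777111 -0.04898413  0.03      ]] [[-0.9, 4.1]]
tip [[ 0.6667 -0.049   0.042 ]] [[-2.0, 4.2]]
tip [[ 0.6672 -0.0489  0.042 ]] [[-1.5, 4.2]]
tip [[ 0.667  -0.0493  0.042 ]] [[-1.7, 3.9]]
```

Tip and mark agree within about 1 mm, and the plaque is seated against the fence. Next I'll measure the bar's angle from the depth images.

```bash
sed -i 's/^O=np.array.*; A=/O=np.array([.6672,-.049]); A=/' h.py
cat >> h.py <<'E'
def W(x,y,z): 
    p=O+D.T@(np.array([x,y])/1000); return np.array([p[0],p[1],z/1000])
def todr(x,y,z,yaw=184.1): t=W(x,y,z); print(t.round(4)); to(t,yaw)
def cloud(n):
    c=cap(n); u,v=np.meshgrid(np.arange(640),np.arange(400)); uv=np.c_[u.ravel(),v.ravel()]; r=c['range_z'].ravel(); k=r>0
    P=np.array(c['eye'])+rays(c,uv[k])*r[k][:,None]; return np.c_[np.array(dr(P)),P[:,2]*1000]
E
python3 - <<'E'
from h import *
for n in ('scene','side'):
    P=cloud(n); b=P[(P[:,0]>-97)&(P[:,0]<-53)&(P[:,1]<-150)&(P[:,1]>-360)&(P[:,2]>90)]
    print(n,len(b)); 
    th=np.degrees(np.arctan2(b[:,2]-52,b[:,1]+145)); r=np.hypot(b[:,2]-52,b[:,1]+145); print(np.median(th),np.percentile(r,[50,99]),b[r>235].mean(0) if (r>235).any() else '')
    q=P[(P[:,1]<-200)&(P[:,1]>-480)&(P[:,0]>-180)&(P[:,0]<40)&(P[:,2]<330)]; print('max z right area excluding bar', np.percentile(q[(q[:,0]<-110)|(q[:,0]>-40)][:,2],[50,95,99]) if len(q) else '')
todr(-78,-370,420); todr(-78,-370,245)
E
```

```text
scene 368
119.29051274293857 [246.47768347 290.33480514] [ -79.86299559 -272.74581498  282.30096412]
max z right area excluding bar [ 2.35108177 86.83139929 97.30237829]
side 1356
122.52848432154977 [192.01842456 360.72948631] [ -79.14640777 -272.5768932   292.17103934]
max z right area excluding bar [-1.95691994 80.80795336 92.38024746]
[ 0.6159 -0.4236  0.42  ]
xyz [ -9.077   0.755 -10.657] w [-1.0000e-04 -3.0000e-04 -1.5721e+00]
[ 0.6159 -0.4236  0.245 ]
xyz [-9.077  0.756 -4.824] w [-1.0000e-04 -3.0000e-04 -1.5721e+00]
```

```bash
python3 -m crank '[{"jaw":0,"x":0,"y":0,"z":-2,"wx":0,"wy":0,"wz":0},{"jaw":0,"x":0,"y":0,"z":-4,"wx":0,"wy":0,"wz":0},{"jaw":0,"x":0,"y":0,"z":-6,"wx":0,"wy":0,"wz":-0.1},{"jaw":0,"x":0,"y":0,"z":-8,"wx":0,"wy":0,"wz":-0.28},{"jaw":0,"x":0,"y":0,"z":-10,"wx":0,"wy":0,"wz":-0.46},{"jaw":0,"x":0,"y":0,"z":-11,"wx":0,"wy":0,"wz":-0.64},{"jaw":0,"x":-1.8,"y":0.2,"z":-11,"wx":0,"wy":0,"wz":-0.82},{"jaw":0,"x":-3.6,"y":0.35,"z":-11,"wx":0,"wy":0,"wz":-1.0},{"jaw":0,"x":-5.4,"y":0.5,"z":-11,"wx":0,"wy":0,"wz":-1.18},{"jaw":0,"x":-7.2,"y":0.65,"z":-11,"wx":0,"wy":0,"wz":-1.36},{"jaw":0,"x":-9.08,"y":0.75,"z":-11,"wx":0,"wy":0,"wz":-1.5},{"jaw":0,"x":-9.08,"y":0.75,"z":-11,"wx":0,"wy":0,"wz":-1.572}]'; python3 -c "
from h import *
print(ctrl.get_state()['joint_positions']);todr(-78,-370,245)"
```

```text
clock: 20.52
ee_pos: [0.6145, -0.4288, 0.4269]
tcp_rot: [179.9, -0.2, -176.1]
wrist_force: [0.9, 0.8, -1.3]
width: 0.003
gripper_force: 0.0
[-4.33998781e+01  3.47149592e+01  4.25797583e+01 -6.33632449e-02
  1.02884553e+02 -1.37337484e+02]
[ 0.6159 -0.4236  0.245 ]
xyz [-0.074  0.159  6.064] w [ 0.0016 -0.0029 -0.0031]
```

```bash
python3 -m crank '[{"jaw":0,"x":-0.07,"y":0,"z":2,"wx":0,"wy":0,"wz":0},{"jaw":0,"x":-0.07,"y":0,"z":4,"wx":0,"wy":0,"wz":0},{"jaw":0,"x":-0.07,"y":0,"z":5.5,"wx":0,"wy":0,"wz":0},{"jaw":0,"x":-0.07,"y":0,"z":6.06,"wx":0,"wy":0,"wz":0},{"jaw":0,"x":-0.07,"y":0,"z":6.06,"wx":0,"wy":0,"wz":0},{"jaw":0,"x":-0.07,"y":0.8,"z":6.06,"wx":0,"wy":0,"wz":0},{"jaw":0,"x":-0.07,"y":1.6,"z":6.06,"wx":0,"wy":0,"wz":0},{"jaw":0,"x":-0.07,"y":1.6,"z":6.06,"wx":0,"wy":0,"wz":0}]'; python3 -c "
from h import *
p=ctrl.get_state()['ee_pos'];print(dr(p));[todr(-78,y,z) for y,z in ((-262,275),(-165,295),(-83,293))]"
```

```text
clock: 21.52
ee_pos: [0.6163, -0.3753, 0.2523]
tcp_rot: [-179.8, 0.2, -175.8]
wrist_force: [-0.9, -0.7, 0.2]
width: 0.006
gripper_force: 0.0
[[-74.1, -321.8]]
[ 0.6081 -0.3159  0.275 ]
xyz [ 0.123  1.991 -0.765] w [-0.0036  0.0039  0.0021]
[ 0.6012 -0.2192  0.295 ]
xyz [ 0.113  5.222 -1.443] w [-0.0036  0.0039  0.0021]
[ 0.5953 -0.1374  0.293 ]
xyz [ 0.108  7.955 -1.386] w [-0.0036  0.0039  0.0021]
```

```bash
python3 -m crank '[{"jaw":0,"x":0.12,"y":0.6,"z":-0.2,"wx":0,"wy":0,"wz":0},{"jaw":0,"x":0.12,"y":1.3,"z":-0.45,"wx":0,"wy":0,"wz":0},{"jaw":0,"x":0.12,"y":2.0,"z":-0.77,"wx":0,"wy":0,"wz":0},{"jaw":0,"x":0.12,"y":2.8,"z":-0.95,"wx":0,"wy":0,"wz":0},{"jaw":0,"x":0.12,"y":3.6,"z":-1.1,"wx":0,"wy":0,"wz":0},{"jaw":0,"x":0.12,"y":4.4,"z":-1.3,"wx":0,"wy":0,"wz":0},{"jaw":0,"x":0.12,"y":5.2,"z":-1.45,"wx":0,"wy":0,"wz":0},{"jaw":0,"x":0.12,"y":6.0,"z":-1.5,"wx":0,"wy":0,"wz":0},{"jaw":0,"x":0.12,"y":6.7,"z":-1.5,"wx":0,"wy":0,"wz":0},{"jaw":0,"x":0.12,"y":6.7,"z":-1.5,"wx":0,"wy":0,"wz":0}]'
cat >> h.py <<'E'
def bar():
    for n in ('scene','side'):
        P=cloud(n); r=np.hypot(P[:,2]-52,P[:,1]+145); b=P[(P[:,0]>-97)&(P[:,0]<-60)&(r>60)&(r<130)&(P[:,2]>45)]
        if len(b): print(n,len(b),'bar deg',np.median(np.degrees(np.arctan2(b[:,2]-52,b[:,1]+145))))
E
python3 -c "
from h import *
p=ctrl.get_state()['ee_pos'];print(dr(p));bar();[todr(-78,y,z) for y,z in ((-83,293),(-42,276),(-5,252),(27,222),(55,187),(79,147))]"
```

```text
clock: 22.78
ee_pos: [0.5966, -0.1733, 0.2935]
tcp_rot: [179.9, -0.0, -175.8]
wrist_force: [-0.1, -0.5, 0.3]
width: 0.007
gripper_force: 0.0
[[-79.3, -118.9]]
scene 204 bar deg 76.8649380084891
side 391 bar deg 81.93887659206858
[ 0.5953 -0.1374  0.293 ]
xyz [-0.035  1.269  0.02 ] w [-0.0003 -0.      0.0006]
[ 0.5924 -0.0965  0.276 ]
xyz [-0.036  2.636  0.586] w [-0.0003 -0.      0.0006]
[ 0.5898 -0.0596  0.252 ]
xyz [-0.036  3.87   1.386] w [-0.0003 -0.      0.0006]
[ 0.5875 -0.0276  0.222 ]
xyz [-0.037  4.937  2.385] w [-0.0003 -0.      0.0006]
[5.855e-01 3.000e-04 1.870e-01]
xyz [-0.038  5.87   3.552] w [-0.0003 -0.      0.0006]
[0.5838 0.0242 0.147 ]
xyz [-0.038  6.671  4.885] w [-0.0003 -0.      0.0006]
```

```bash
python3 -m crank '[{"jaw":0,"x":0,"y":0.6,"z":0,"wx":0,"wy":0,"wz":0},{"jaw":0,"x":0,"y":1.27,"z":0.02,"wx":0,"wy":0,"wz":0},{"jaw":0,"x":0,"y":1.95,"z":0.25,"wx":0,"wy":0,"wz":0},{"jaw":0,"x":0,"y":2.64,"z":0.59,"wx":0,"wy":0,"wz":0},{"jaw":0,"x":0,"y":3.3,"z":0.95,"wx":0,"wy":0,"wz":0},{"jaw":0,"x":0,"y":3.87,"z":1.39,"wx":0,"wy":0,"wz":0},{"jaw":0,"x":0,"y":4.4,"z":1.87,"wx":0,"wy":0,"wz":0},{"jaw":0,"x":0,"y":4.94,"z":2.39,"wx":0,"wy":0,"wz":0},{"jaw":0,"x":0,"y":5.4,"z":2.95,"wx":0,"wy":0,"wz":0},{"jaw":0,"x":0,"y":5.87,"z":3.55,"wx":0,"wy":0,"wz":0},{"jaw":0,"x":0,"y":6.3,"z":4.2,"wx":0,"wy":0,"wz":0},{"jaw":0,"x":0,"y":6.67,"z":4.88,"wx":0,"wy":0,"wz":0}]'; 
python3 -c "
from h import *
p=ctrl.get_state()['ee_pos'];print(dr(p));bar();[todr(-77,y,z) for y,z in ((93,114),(104,85),(108,72),(108,63))]"
```

```text
clock: 24.38
ee_pos: [0.5822, 0.025, 0.1458]
tcp_rot: [180.0, -0.0, -175.9]
wrist_force: [-0.3, -0.5, -0.7]
width: 0.004
gripper_force: 0.1
[[-79.5, 79.9]]
scene 134 bar deg 22.790848357562243
side 262 bar deg 19.3360864280344
[0.5837 0.0383 0.114 ]
xyz [-0.161  0.406  1.008] w [ 0.0018 -0.0065  0.0013]
[0.583  0.0492 0.085 ]
xyz [-0.167  0.771  1.975] w [ 0.0018 -0.0065  0.0013]
[0.5827 0.0532 0.072 ]
xyz [-0.17   0.903  2.409] w [ 0.0018 -0.0065  0.0013]
[0.5827 0.0532 0.063 ]
xyz [-0.172  0.903  2.709] w [ 0.0018 -0.0065  0.0013]
```

```bash
python3 -m crank '[{"jaw":0,"x":-0.1,"y":0.2,"z":0.5,"wx":0,"wy":0,"wz":0},{"jaw":0,"x":-0.1,"y":0.41,"z":1.0,"wx":0,"wy":0,"wz":0},{"jaw":0,"x":-0.1,"y":0.6,"z":1.5,"wx":0,"wy":0,"wz":0},{"jaw":0,"x":-0.1,"y":0.77,"z":1.97,"wx":0,"wy":0,"wz":0},{"jaw":0,"x":-0.1,"y":0.9,"z":2.3,"wx":0,"wy":0,"wz":0},{"jaw":0,"x":-0.1,"y":0.9,"z":2.5,"wx":0,"wy":0,"wz":0}]'; python3 -m crank '[{"jaw":0,"x":0,"y":0,"z":0.1,"wx":0,"wy":0,"wz":0},{"jaw":0,"x":0,"y":0,"z":0.2,"wx":0,"wy":0,"wz":0},{"jaw":0,"x":0,"y":0,"z":0.25,"wx":0,"wy":0,"wz":0},{"jaw":0,"x":0,"y":0,"z":0.25,"wx":0,"wy":0,"wz":0}]'; python3 -m crank '[{"jaw":0,"x":0,"y":0,"z":0.08,"wx":0,"wy":0,"wz":0},{"jaw":0,"x":0,"y":0,"z":0.16,"wx":0,"wy":0,"wz":0},{"jaw":0,"x":0,"y":0,"z":0.16,"wx":0,"wy":0,"wz":0}]'
```

```text
clock: 25.22
ee_pos: [0.5833, 0.0519, 0.072]
tcp_rot: [179.9, -0.0, -175.9]
wrist_force: [-1.9, 1.9, 4.0]
width: 0.0
gripper_force: 1.8
clock: 25.72
ee_pos: [0.5839, 0.0509, 0.0648]
tcp_rot: [-180.0, 0.0, -175.9]
wrist_force: [-0.8, 0.4, 1.1]
width: 0.008
gripper_force: 0.6
clock: 26.1
ee_pos: [0.584, 0.0511, 0.0605]
tcp_rot: [-180.0, 0.0, -175.9]
wrist_force: [-1.7, -0.3, 4.9]
width: 0.007
gripper_force: 2.6
```

```bash
python3 -m crank '[{"jaw":0,"x":0,"y":0,"z":0.08,"wx":0,"wy":0,"wz":0},{"jaw":0,"x":0,"y":0,"z":0.08,"wx":0,"wy":0,"wz":0}]'; python3 -m crank '[{"jaw":0,"x":0,"y":0,"z":0.08,"wx":0,"wy":0,"wz":0},{"jaw":0,"x":0,"y":0,"z":0.08,"wx":0,"wy":0,"wz":0}]'; python3 -m crank '[{"jaw":0,"x":0,"y":0,"z":0.08,"wx":0,"wy":0,"wz":0},{"jaw":0,"x":0,"y":0,"z":0.08,"wx":0,"wy":0,"wz":0}]'; python3 -c "
from h import *
bar();print(dr(ctrl.get_state()['ee_pos']))"
```

```text
clock: 26.35
ee_pos: [0.584, 0.0511, 0.0601]
tcp_rot: [-180.0, 0.1, -175.9]
wrist_force: [-2.8, 0.7, 17.9]
width: 0.005
gripper_force: 9.0
clock: 26.6
ee_pos: [0.5841, 0.0511, 0.0598]
tcp_rot: [-180.0, 0.1, -175.9]
wrist_force: [-6.1, 0.5, 30.8]
width: 0.005
gripper_force: 15.3
clock: 26.85
ee_pos: [0.5842, 0.0511, 0.0595]
tcp_rot: [-179.9, 0.2, -175.8]
wrist_force: [-10.5, 0.5, 43.8]
width: 0.007
gripper_force: 21.7
scene 185 bar deg 3.025627948900393
side 162 bar deg 0.5210366528292016
[[-75.7, 105.8]]
```

```bash
python3 -m crank '[{"jaw":0,"x":0,"y":0,"z":-0.4,"wx":0,"wy":0,"wz":0},{"jaw":0,"x":0,"y":0,"z":-2,"wx":0,"wy":0,"wz":0},{"jaw":0,"x":0.5,"y":0,"z":-4,"wx":0,"wy":0,"wz":0},{"jaw":0,"x":2.0,"y":0,"z":-5,"wx":0,"wy":0,"wz":0},{"jaw":0,"x":4.0,"y":0,"z":-5,"wx":0,"wy":0,"wz":0},{"jaw":0,"x":5,"y":0,"z":-5,"wx":0,"wy":0,"wz":0},{"jaw":0,"x":5,"y":0,"z":-5,"wx":0,"wy":0,"wz":0}]'
python3 - <<'E'
from h import *
bar()
for n in ('scene','side'):
    P=cloud(n)
    for nm,y0,y1 in (('pad',92,125),('bar',-100,-20)):
        b=P[(P[:,0]>-90)&(P[:,0]<-62)&(P[:,1]>y0)&(P[:,1]<y1)&(P[:,2]>20)&(P[:,2]<110)]; print(n,nm,len(b),np.percentile(b[:,2],[25,50,75]) if len(b) else '')
    for nm,(x,y) in (('bowl',(.47,.33)),('jar',(.60,.37))): pass
c=cap('scene')
hsv=cv2.cvtColor(c['frame'],cv2.COLOR_RGB2HSV); m=cv2.inRange(hsv,(0,140,100),(6,255,255))|cv2.inRange(hsv,(172,140,100),(180,255,255)); k,l,s,ce=cv2.connectedComponentsWithStats(m)
for i in range(1,k):
    if s[i,4]>15 and s[i,1]>160: print('red',s[i],plane(c,[ce[i]],.063).round(3),dr(plane(c,[ce[i]],.063)))
E
```

```text
clock: 27.82
ee_pos: [0.4314, 0.0407, 0.2026]
tcp_rot: [180.0, -0.1, -175.9]
wrist_force: [0.1, -0.2, 1.5]
width: 0.003
gripper_force: 0.0
scene 160 bar deg 3.9132487238555447
side 164 bar deg 1.5947296138132203
scene pad 97 [64.20975643 65.4721198  66.29289647]
scene bar 211 [44.52368287 58.10587    59.19748057]
side pad 50 [59.58041191 61.19407162 62.14104305]
side bar 268 [28.10453708 53.02226631 54.89380223]
red [428 192  24  15 157] [[ 0.312 -0.178  0.063]] [[-363.5, -103.6]]
red [299 201  19  13 142] [[0.584 0.053 0.063]] [[-75.5, 107.8]]
red [225 233  30  15  86] [[0.637 0.248 0.063]] [[-8.6, 298.0]]
red [152 289  27  21 437] [[0.632 0.462 0.063]] [[1.3, 512.1]]
```

```bash
python3 -m crank '[{"jaw":0,"x":-2,"y":0,"z":0,"wx":0,"wy":0,"wz":0},{"jaw":0,"x":-4,"y":0,"z":0,"wx":0,"wy":0,"wz":0},{"jaw":0,"x":-5,"y":0,"z":1,"wx":0,"wy":0,"wz":0},{"jaw":0,"x":-5,"y":0,"z":3,"wx":0,"wy":0,"wz":0},{"jaw":0,"x":-5,"y":0,"z":4,"wx":0,"wy":0,"wz":0},{"jaw":0,"x":-5,"y":0,"z":4.2,"wx":0,"wy":0,"wz":0},{"jaw":0,"x":-5,"y":0,"z":4.2,"wx":0,"wy":0,"wz":0}]'
R='[{"jaw":0,"x":0,"y":0,"z":0.05,"wx":0,"wy":0,"wz":0},{"jaw":0,"x":0,"y":0,"z":0.05,"wx":0,"wy":0,"wz":0}]' ; python3 -c "
from h import *
print(dr(ctrl.get_state()['ee_pos']))"
```

```text
clock: 28.95
ee_pos: [0.5846, 0.0512, 0.0768]
tcp_rot: [-180.0, 0.0, -175.9]
wrist_force: [-0.2, 0.6, 1.0]
width: 0.008
gripper_force: 0.0
[[-75.2, 105.8]]
```

Next I'll probe the pad height slowly to see whether the bar stayed down.

```bash
python3 -m crank '[{"jaw":0,"x":0,"y":0,"z":0.15,"wx":0,"wy":0,"wz":0},{"jaw":0,"x":0,"y":0,"z":0.2,"wx":0,"wy":0,"wz":0}]' | egrep 'ee_pos|wrist'; python3 -m crank '[{"jaw":0,"x":0,"y":0,"z":0.07,"wx":0,"wy":0,"wz":0},{"jaw":0,"x":0,"y":0,"z":0.07,"wx":0,"wy":0,"wz":0}]' | egrep 'ee_pos|wrist'; python3 -m crank '[{"jaw":0,"x":0,"y":0,"z":0.07,"wx":0,"wy":0,"wz":0},{"jaw":0,"x":0,"y":0,"z":0.07,"wx":0,"wy":0,"wz":0}]' | egrep 'ee_pos|wrist'; python3 -m crank '[{"jaw":0,"x":0,"y":0,"z":0.07,"wx":0,"wy":0,"wz":0},{"jaw":0,"x":0,"y":0,"z":0.07,"wx":0,"wy":0,"wz":0}]' | egrep 'ee_pos|wrist'; python3 -m crank '[{"jaw":0,"x":0,"y":0,"z":0.05,"wx":0,"wy":0,"wz":0},{"jaw":0,"x":0,"y":0,"z":0.05,"wx":0,"wy":0,"wz":0}]' | egrep 'ee_pos|wrist'
```

```text
ee_pos: [0.5844, 0.0512, 0.0719]
wrist_force: [-0.1, 0.6, -0.0]
ee_pos: [0.5837, 0.0512, 0.0689]
wrist_force: [0.8, 0.3, -0.1]
ee_pos: [0.5835, 0.0512, 0.0664]
wrist_force: [0.4, -0.0, 0.1]
ee_pos: [0.5838, 0.0512, 0.0645]
wrist_force: [-0.3, 1.0, 0.2]
ee_pos: [0.5838, 0.0513, 0.0632]
wrist_force: [0.4, 1.2, 4.0]
```

There was no contact until the pad's shut height of 63 mm, so the tab has caught. I'll retreat and check the plaque and bystanders against earlier frames.

```bash
python3 -m crank '[{"jaw":0,"x":0,"y":0,"z":-1,"wx":0,"wy":0,"wz":0},{"jaw":0,"x":0.5,"y":0,"z":-3,"wx":0,"wy":0,"wz":0},{"jaw":0,"x":2,"y":-0.5,"z":-5,"wx":0,"wy":0,"wz":0},{"jaw":0,"x":4,"y":-2,"z":-6,"wx":0,"wy":0,"wz":0},{"jaw":0,"x":5,"y":-4,"z":-7,"wx":0,"wy":0,"wz":0},{"jaw":0,"x":5,"y":-6,"z":-7,"wx":0,"wy":0,"wz":0},{"jaw":0,"x":5,"y":-8,"z":-7,"wx":0,"wy":0,"wz":0},{"jaw":0,"x":5,"y":-8,"z":-7,"wx":0,"wy":0,"wz":0}]'
python3 - <<'E'
from h import *
c=cap('scene','fin.png'); c0=dict(np.load('s8.npz'))
for n,x0,y0,x1,y1 in (('plaque corner',282,190,310,212),('patch',299,180,325,196),('fence',262,180,300,212),('bowl',228,272,306,350),('jar',190,265,235,322),('stamp',396,150,416,178),('brush',220,215,255,245)):
    g=[cv2.cvtColor(k['frame'],cv2.COLOR_RGB2GRAY)[y0:y1,x0:x1].astype(np.float32) for k in (c0,c)]
    print(n,cv2.phaseCorrelate(*g,cv2.createHanningWindow(g[0].shape[::-1],cv2.CV_32F)),abs(g[0]-g[1]).mean())
bar()
for k in (c0,c): print(blobs(k,(20,0,70),(60,70,255),.03,15,(292,176,330,200)))
E
```

```text
clock: 31.2
ee_pos: [0.4511, -0.2024, 0.2734]
tcp_rot: [-179.9, 0.1, -176.1]
wrist_force: [-0.2, 0.2, 0.2]
width: 0.004
gripper_force: 0.0
plaque corner ((-0.31302720870261247, 0.0896364980698241), 0.7567963110076057) 13.160714
patch ((0.5524755193252364, 0.15519684580986937), 0.9651840169120718) 14.913462
fence ((-0.04636545490836497, 0.11863516660212703), 1.007931754924357) 7.8955593
bowl ((-0.00974381703024818, 0.05359246650817795), 0.9922022032737732) 11.251643
jar ((0.43117778649876826, -0.05865249596277877), 0.9969883111671165) 10.146199
stamp ((-0.01634295887358128, -0.12942335678305916), 1.0032264645894369) 10.4339285
brush ((-0.07055188237508503, 0.07474493236693647), 1.0107456472184924) 11.04381
scene 183 bar deg 4.146673827899682
side 166 bar deg 1.5112979464814462
[]
[(np.int32(74), [321.8, 194.3], [0.6196, -0.054, 0.03], [-47.8, -1.5])]
```

```bash
python3 -m crank '[{"jaw":0.4,"x":0,"y":0,"z":0.5,"wx":0,"wy":0,"wz":0.18},{"jaw":0.4,"x":0,"y":0,"z":1,"wx":0,"wy":0,"wz":0.36},{"jaw":0.4,"x":0,"y":0,"z":2,"wx":0,"wy":0,"wz":0.54},{"jaw":0.4,"x":0,"y":0,"z":3,"wx":0,"wy":0,"wz":0.72},{"jaw":0.4,"x":0,"y":0,"z":4,"wx":0,"wy":0,"wz":0.9},{"jaw":0.4,"x":0,"y":0.4,"z":5,"wx":0,"wy":0,"wz":1.08},{"jaw":0.4,"x":0,"y":0.8,"z":5.73,"wx":0,"wy":0,"wz":1.26},{"jaw":0.4,"x":-1,"y":1.29,"z":5.73,"wx":0,"wy":0,"wz":1.44},{"jaw":0.4,"x":-2.4,"y":1.29,"z":5.73,"wx":0,"wy":0,"wz":1.57},{"jaw":0.4,"x":-3.8,"y":1.29,"z":5.73,"wx":0,"wy":0,"wz":1.57},{"jaw":0.4,"x":-4.37,"y":1.29,"z":5.73,"wx":0,"wy":0,"wz":1.57},{"jaw":0.4,"x":-4.37,"y":1.29,"z":5.73,"wx":0,"wy":0,"wz":1.57}]'
python3 - <<'E'
from h import *
for k in (dict(np.load('w8.npz')),cap('wrist')):
    p=proj(k,[[.6678,-.049,.03]])[0]; x,y=int(p[0]),int(p[1])
    hsv=cv2.cvtColor(k['frame'],cv2.COLOR_RGB2HSV); m=cv2.inRange(hsv,(15,15,100),(45,90,255)); q=np.zeros_like(m); q[max(y-32,0):y+32,x-32:x+32]=m[max(y-32,0):y+32,x-32:x+32]
    q=cv2.morphologyEx(q,cv2.MORPH_CLOSE,np.ones((9,9),np.uint8)); ct=max(cv2.findContours(q,0,1)[0],key=cv2.contourArea); h=cv2.convexHull(ct)
    e=cv2.fitEllipse(h); print(p,cv2.contourArea(ct),e,dr(plane(k,[e[0]],.03)))
E
```

```text
clock: 32.85
ee_pos: [0.5798, -0.1489, 0.1007]
tcp_rot: [-180.0, -0.0, 94.3]
wrist_force: [-0.5, -0.4, 0.3]
width: 0.399
gripper_force: 0.0
[469.94077715  57.74669483] 1824.5 ((469.6825256347656, 57.14029312133789), (48.17218017578125, 54.61744689941406), 29.064292907714844) [[0.4, 0.3]]
[469.33257884  68.82541441] 1799.5 ((468.9383239746094, 68.26373291015625), (47.971885681152344, 54.17609786987305), 31.893115997314453) [[0.3, 0.3]]
```

The mark hasn't moved (within 0.1 mm). I'll lift clear and hand in.

```bash
python3 -m crank '[{"jaw":0.4,"x":0,"y":0,"z":-1.5,"wx":0,"wy":0,"wz":0},{"jaw":0.4,"x":0,"y":-1.5,"z":-3,"wx":0,"wy":0,"wz":0},{"jaw":0.4,"x":0,"y":-3,"z":-4,"wx":0,"wy":0,"wz":0},{"jaw":0.4,"x":0,"y":-3,"z":-4,"wx":0,"wy":0,"wz":0},{"jaw":0.4,"x":0,"y":-3,"z":-4,"wx":0,"wy":0,"wz":0}]'; python3 -c "
from rig import order
print(order.job_done())"
```

```text
clock: 33.52
ee_pos: [0.4888, -0.157, 0.2209]
tcp_rot: [180.0, -0.0, 94.1]
wrist_force: [0.1, -0.0, -0.5]
width: 0.402
gripper_force: 0.0
the job is handed in; nothing more can be done
None
```

The job is handed in at 33.5 s: the brush lies flat on the bench, the plaque is against the fence with its cross within about 1 mm of the bit tip, and the bar stayed at its shut height when I probed it, so its tab has caught; the bowl, jar and stamp were not touched.

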